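Fit the coil on the solenoid core and show the assembly to the inspection camera

ROBOT

A 6-joint arm with a two-finger parallel gripper is mounted at the origin on a cart in front of the work surface, level with it; the furniture and walls round the work are solid. World frame = base frame: x ahead of the robot, y to its left, z up, the work surface at z = 0. Lengths are in m, angles in degrees, forces in N, time in s.
With the tool pointing down it reaches from about 0.4 to 0.825 m from the base axis. Payload 7 kg.
Tool frame: the origin (TCP) lies midway between the tips of the shut fingers; the grasp point (between the pads) lies r.tcp_to_grasp behind it (r.tcp_to_grasp is the distance from the TCP to the grasp point, in m); x points along the fingers, y is the direction in which the jaws open and shut, and the axes are right-handed (so a half turn about x gives the same grasp; the last joint's range is limited). The gripper opens to 88 mm and grips with 3 to 60 N. Pads are 19 mm wide; open, the fingers measure 130 mm over their backs; the gripper's body (78 mm by 193 mm) begins 47 mm behind the grasp point.
Start: joints at [91.564, 20.546, 0.682, 0, -70.136, -16.507], TCP at [0.174, 0.652, 0.227] pointing down, gripper open.
Joint ranges: [-176.03, 176.03], [-82.01, 121.73], [-58.28, 71.71], [-173.87, 95.51], [-174.79, -0.11], [-173.66, 173.66]. Speed limits (degrees/s): [136.94, 136.94, 172.46, 180, 180, 180].

INTERFACE

Orientations are given as [roll, pitch, yaw] about the fixed x, y, z axes, in that order (R = Rz(yaw) Ry(pitch) Rx(roll)).
In Python, from plant import r gives the robot as it stands.
- The arm moves only by the tool carry_out, never from a script. Its argument "moves" is a list of rows, each a list of 7 numbers: the shift along the world's x, y, z in mm, then the turn, a rotation vector about the world's x, y, z in rad, then the opening in per cent of the stroke, from 0 (shut) to 100 (fully open). In form: [[x, y, z, wx, wy, wz, claw], ...]. A call has 1 to 5 rows; each row is the pose to reach, as a shift and turn from the pose commanded when the call began; what a row does not reach only later rows make up. A row lasts 1/10 s, in which the tool goes at most 50 mm and 8.59 degrees, less where a joint would pass 70% of its speed; a pose out of reach is approached as far as the arm can. A call with a gripper value outside its range is refused whole. The fingers move at their own pace and stop on an object; "squeeze" is the grip in N (left out, the last holds). Time passes only in rows, so rows that repeat a pose let the fingers close. It gives the time, the measured TCP pose, the force and the opening at its end, in the units of the state.
- r.get_state(): the state, without advancing time (a new reading comes with each control period).
- r.capture(name): name is "scene" or "top"; returns the picture (400x640x3 uint8, blue, green, red); there is no depth.
- r.camera_params(name): a dict with "K" (3x3 intrinsics, pixels), "rvec" (rotation vector, rad) and "tvec" (3), from world to camera coordinates, as OpenCV has them. Camera axes: x right, y down, z forward; pixel columns grow to the right and rows downward; lengths in m; the calibration is good to about 2 mm. A picture is of the moment at which its call begins. camera_params takes no time and is no camera call.
- r.close_job(): hands the job in, once; it reports no verdict.
The state is a dict: "time_s": time; "joints": joint angles; "qd": joint speeds; "joint_torque": joint torques, N m; "tcp_pos": TCP position; "eef_rot": TCP orientation; "contact_force": force on the tool from outside, world axes, zero at the start; "moment": the same for the moment, N m; "gripper_width": finger opening in m.
Only numpy, scipy, OpenCV 4.12 (cv2) and the standard library are available. Lean on these libraries where they do the work, as an engineer would, in place of code of your own. Each camera call takes 0.05 s, during which the arm holds its last target. There are 200 camera calls.

TASK

Slip the copper-wound coil over the upright steel core in the nest, down onto its base plate, and let go of it there. Then pick the assembly out of the nest by the square end of the core and hold it up to the inspection camera: upright, yellow terminal block facing the lens, the middle of the coil straight in front of the lens, at its height and 11 cm from the glass. Finish while still holding it there, still and clear of everything else; do not shift the camera, the green coil, the steel weights or the swab box.

Things in the scene. Friction and masses are not known exactly. Their poses are not given: they have to be found in the camera images.
- coil: the copper-wound coil: black plastic spool, 46 mm across its two flanges, 36 mm high, with an 18 mm bore right through and a ring of the winding's colour on its upper flange; stands upright on the bench, may be gripped across the flanges from any side; 0.09 kg or so. Origin at the centre of its underside, z along the bore (up)
- coil_mid (a point): centre of the copper-wound coil, 18 mm above its underside
- core: the solenoid core, one rigid loose steel part, about 0.2 kg, standing in the nest with 2.5 mm play all round; lifts straight out. Origin on the underside of its base plate, on the axis of the upright; z up, x towards the yellow terminal block. Base plate 76 mm (x from -34 to +42) by 44 mm, 8 mm thick. On it a round boss of 14 mm diameter from z = 8 to 44 mm, which takes the coil
- core_mid (a point): point on the axis of the core 26 mm above the underside of its base plate, axes as the core's: where the middle of a seated coil lies. The seated coil rests on the plate and fills z = 8 to 44 mm of the core
- core_end (a point): point on the axis in the square end of the core, 60 mm above the underside of its base plate. The end is 10 x 10 mm (sides along the core's x and y) from 44 to 70 mm, then tapers to a blunt tip at 74 mm; so 30 mm stand out above a seated coil: grip it there across two flats, fingertips just above the coil
- terminal (a point): middle of the outer face of the yellow terminal block, 41 mm from the axis of the core along its x, 14 mm above the underside. The block is 14 mm (x) by 26 mm (y), its top 20 mm above the underside of the base plate
- nest: the fixed assembly nest: aluminium plate 130 x 86 x 12 mm with blue lips 5 mm high that locate the core's base plate. Origin on its underside below the upright of the core; x towards the terminal block
- camera_head: the inspection camera: grey body, black lens, ring light 60 mm across (reaching 30 mm above and below the lens axis), clamped to a 30 x 30 mm aluminium post, 288 mm high, at a height that differs each time. Origin at the centre of the lens glass, on the front face of the ring light; the camera looks level along its -x; the post stands 118 mm behind the glass on a fixed foot of 120 x 100 mm
- view_point (a point): point on the lens axis 110 mm in front of the glass, where the middle of the coil (and point core_mid) shall be; axes as the camera's, so the terminal block shall point along its +x (towards the lens)
- spare_coil: a green-wound coil: black plastic spool, 46 mm across its two flanges, 36 mm high, with an 18 mm bore right through and a ring of the winding's colour on its upper flange; stands upright on the bench, may be gripped across the flanges from any side; 0.09 kg or so. Not used; leave it. Origin at the centre of its underside
- weight_1: turned steel weight, 33 mm in diameter, 28 mm high, a bystander; origin at the centre of its underside
- weight_2: another such steel weight, a bystander
- swab_box: small carton with cotton swabs, 45 x 46 x 80 mm, a bystander; origin at the centre of its underside
Not all that is in view belongs to the job. Of the things that look like the coil, the smaller one is meant. Leave any red look-alike of the core alone.

How it is judged (in metres and radians):
On the way:
1. the copper-wound coil sits on the base plate of the core, let go, while the core still stands in the nest (distance between coil_mid and core_mid below 0.005 m and z of coil_mid in the frame of core below 0.029 m and angle between the z axis of coil and the z axis of core, either way round below 0.1 rad and contact force between coil and the fingers below 0.1 N and z of core in the frame of nest below 0.016 m and horizontal distance between core and nest below 0.008 m and angle between core's own z axis and vertical below 0.08 rad), for 0.2 s.
At the end, for the whole second after the job is handed in: the coil sits on the core's base plate (3 mm); its middle is within 20 mm of the point 110 mm in front of the lens; the core is upright (0.15 rad), terminal block facing the lens (0.26 rad); the fingers hold the core at rest in the air, clear of camera and nest (distance between coil_mid and core_mid below 0.005 m and z of coil_mid in the frame of core below 0.029 m and angle between the z axis of coil and the z axis of core, either way round below 0.1 rad and distance between core_mid and view_point below 0.02 m and angle between core's own z axis and vertical below 0.15 rad and angle between the x axis of core and the x axis of camera_head, either way round below 0.26 rad and x of terminal in the frame of camera_head above -0.105 m and height (world z) of core above 0.09 m and contact force between core and the fingers above 1 N and contact force between core and camera_head below 0.1 N and contact force between core and nest below 0.1 N and linear speed of core below 0.03 m/s and angular speed of core below 0.3 rad/s); the arm keeps its last pose, push and grip.
It fails at once if the green-wound coil is shifted more than 20 mm (distance of spare_coil from where it was at the start of the episode above 0.02 m).
It fails at once if the first steel weight is shifted more than 20 mm (distance of weight_1 from where it was at the start of the episode above 0.02 m).
It fails at once if the second steel weight is shifted more than 20 mm (distance of weight_2 from where it was at the start of the episode above 0.02 m).
It fails at once if the swab box is shifted more than 20 mm (distance of swab_box from where it was at the start of the episode above 0.02 m).
It fails at once if the camera is shifted on its post by more than 8 mm (distance of camera_head from where it was at the start of the episode above 0.008 m).
It also fails if it takes over 53 s, if anything falls off the work surface, if the arm or the gripper's body presses on something with over 40 N, if the wrist force passes 120 N, or if a joint passes its speed limit or range.

## Working session

There is one attempt and no reset: what is moved stays moved. The work goes in short steps, Python scripts to look and compute and a tool call to move; the robot and the scene stay as the last step left them, time stands still between calls to the robot, and variables do not carry over. Pictures are saved under pics/ and viewed, about 8 in all and at most 12, crops included, and the job is handed in when it is done.

Besides the shell and the picture viewer there is one more tool, called after ">>>" as a command line: name --pt "numbers of a row" for each row, then --argument value for the rest. carry_out: Moves the arm, as the interface text tells. Its arguments: {"type":"object","properties":{"moves":{"type":"array"},"squeeze":{"type":"number"}},"required":["moves"]}

```bash
mkdir -p pics; ls; python3 - <<'E'
from plant import r
import cv2,numpy as np
for n in("scene","top"):
    im=r.capture(n);cv2.imwrite(f"pics/{n}0.png",im)
    p=r.camera_params(n);R=cv2.Rodrigues(np.array(p["rvec"]))[0];print(n,np.round(p["K"],1).tolist(),"pos",(-R.T@np.array(p["tvec"]).ravel()).round(3),"fwd",R[2].round(3))
s=r.get_state();print(s,r.tcp_to_grasp)
E
```

```text
pics
scene [[417.6, 0.0, 321.6], [0.0, 417.6, 202.4], [0.0, 0.0, 1.0]] pos [-0.216  0.646  0.598] fwd [ 0.687 -0.588 -0.428]
top [[374.8, 0.0, 316.3], [0.0, 374.8, 201.5], [0.0, 0.0, 1.0]] pos [ 0.444 -0.019  1.063] fwd [ 0.124  0.013 -0.992]
{'time_s': 0.1, 'joints': array([ 9.15641267e+01,  2.05875643e+01,  6.40715153e-01, -1.93962903e-02,
       -7.01365719e+01, -1.65086746e+01]), 'qd': array([ 0.06695359, -0.16365011,  0.17686119,  0.06296246, -0.07193578,
        0.03072797]), 'joint_torque': array([-1.94480628e-03, -5.84162951e+01,  2.93751848e+01,  7.01563373e+00,
        1.02070443e-02, -4.39652956e-05]), 'tcp_pos': array([0.17395435, 0.65175261, 0.22572139]), 'eef_rot': array([  94.17999433,   89.91460869, -100.77115734]), 'contact_force': array([-0.48286691, -0.47594989, -0.77357079]), 'moment': array([ 0.01196395, -0.014667  ,  0.00644049]), 'gripper_width': 0.08776281257194579} 0.0188
```

View pics/scene0.png

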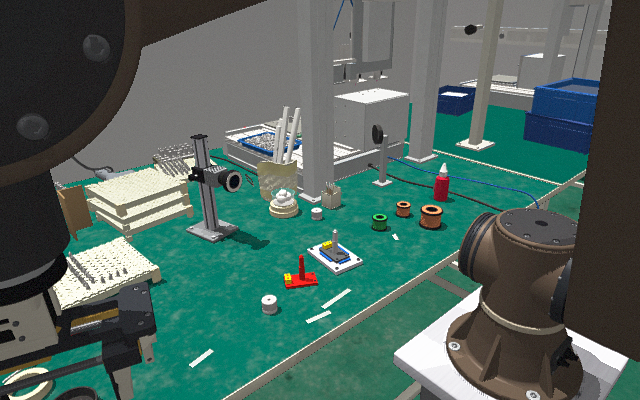

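View pics/top0.png

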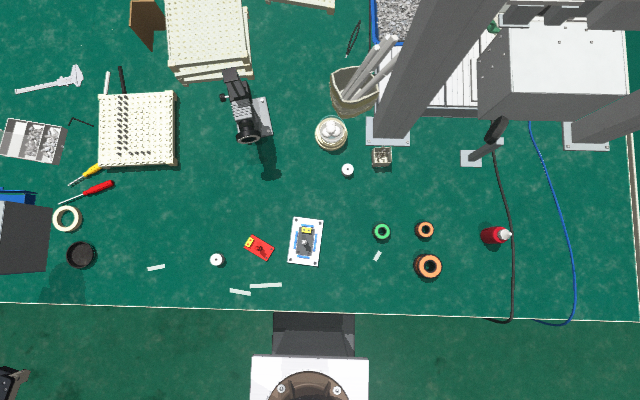

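Scene: the small copper coil is at top (425,229) / scene (403,209). Look-alikes are the big orange coil at top (429,266) / scene (431,216), and the green coil at top (382,231). The core in the nest is at top (305,240), with the red look-alike at (259,248). The camera is at top (247,135). The smaller copper coil at (425,229) fits the description, so I'll check it in a close crop.

```bash
cat > h.py <<'E'
import cv2,numpy as np
from plant import r
def cam(n):
    p=r.camera_params(n);return np.array(p["K"]),cv2.Rodrigues(np.array(p["rvec"]))[0],np.array(p["tvec"],float).ravel()
def ray(n,uv):
    K,R,t=cam(n);d=R.T@np.linalg.inv(K)@np.array([uv[0],uv[1],1.]);return -R.T@t,d/np.linalg.norm(d)
def onz(n,uv,z):
    c,d=ray(n,uv);return c+d*(z-c[2])/d[2]
def tri(a,b,na="top",nb="scene"):
    c1,d1=ray(na,a);c2,d2=ray(nb,b)
    s=np.linalg.lstsq(np.c_[d1,-d2],c2-c1,rcond=None)[0]
    p,q=c1+s[0]*d1,c2+s[1]*d2;return (p+q)/2,np.linalg.norm(p-q)
def proj(n,P):
    K,R,t=cam(n);q=K@(R@np.array(P)+t);return q[:2]/q[2]
def blobs(im,lo,hi,roi,amin=6):
    x0,y0,x1,y1=roi;h=cv2.cvtColor(im[y0:y1,x0:x1],cv2.COLOR_BGR2HSV)
    n,l,s,c=cv2.connectedComponentsWithStats(cv2.inRange(h,lo,hi))
    return [(s[i].tolist(),(c[i]+[x0,y0]).round(1).tolist()) for i in range(1,n) if s[i,4]>=amin]
E
python3 - <<'E'
from h import *
t=cv2.imread("pics/top0.png");s=cv2.imread("pics/scene0.png")
def crop(im,x,y,w,h,f): return cv2.resize(im[y:y+h,x:x+w],None,fx=f,fy=f,interpolation=cv2.INTER_CUBIC)
a=crop(t,280,200,170,85,4.7)[:400,:800];b=np.hstack([crop(t,225,65,66,90,3)[:200*1+70],crop(s,170,125,90,90,3),crop(s,300,190,110,90,3)])
b=b[:, :800]; w=800
P=lambda m:cv2.copyMakeBorder(m,0,0,0,w-m.shape[1],cv2.BORDER_CONSTANT)
c=np.vstack([P(a),P(b)]);c=cv2.resize(c,(800,int(c.shape[0]*800/c.shape[1])))[:600*2]
cv2.imwrite("pics/c1.png",c if c.shape[0]<=600 else cv2.resize(c,(int(800*600/c.shape[0]),600)));print(c.shape)
print("orange",blobs(t,(3,90,60),(20,255,255),(400,200,450,290)))
print("yellow",blobs(t,(20,120,100),(35,255,255),(280,210,330,270),3),blobs(s,(20,120,100),(35,255,255),(305,230,365,275),3))
print("blue",blobs(t,(100,90,50),(125,255,255),(280,210,330,275),3))
print("white nest",blobs(t,(0,0,170),(180,60,255),(280,210,330,275),20))
print("orange s",blobs(s,(3,90,60),(20,255,255),(390,195,450,235)))
E
```

```text
(670, 800, 3)
orange [([16, 22, 18, 15, 158], [424.3, 229.2]), ([15, 55, 27, 23, 326], [428.2, 265.5])]
yellow [([22, 17, 10, 6, 35], [306.3, 230.0])] [([17, 11, 10, 8, 63], [326.7, 244.6])]
blue [([21, 14, 13, 4, 25], [307.3, 225.3]), ([14, 22, 4, 17, 34], [295.4, 239.9]), ([33, 24, 4, 17, 28], [314.7, 241.8]), ([17, 45, 12, 4, 25], [302.8, 256.4])]
white nest [([7, 7, 37, 49, 827], [305.0, 241.0])]
orange s [([6, 6, 15, 16, 155], [402.9, 209.0]), ([31, 10, 21, 9, 116], [431.2, 209.2]), ([30, 18, 21, 15, 233], [430.1, 220.6])]
```

View pics/c1.png

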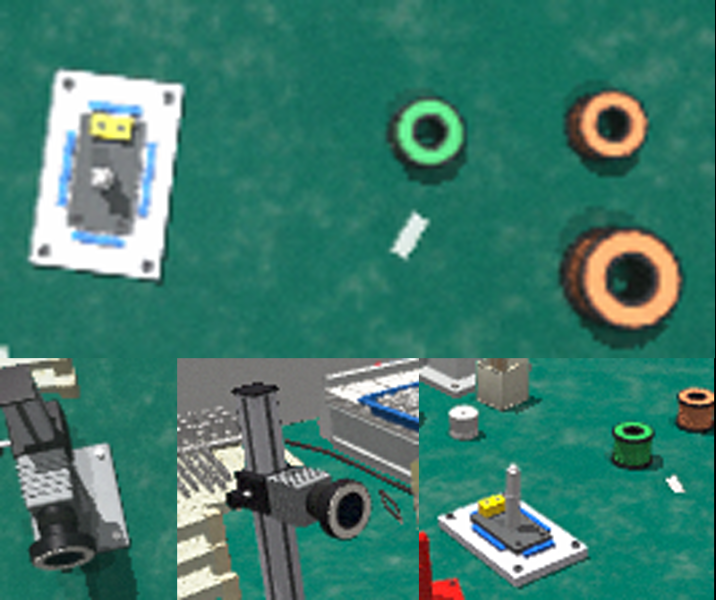

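The crop confirms it: the small copper coil, with its ring centred at about (425.7,229.5). The core tip is at about (304.3,242.3). The lens is at about top (248,137) / scene (234,181.5), and the post top at scene (200,136).

```bash
python3 - <<'E'
from h import *
t=cv2.imread("pics/top0.png");s=cv2.imread("pics/scene0.png")
P=lambda *a:print(*[np.round(x,4).tolist() if not isinstance(x,str) else x for x in a])
# coil ring bright only
for n,im,roi in(("top",t,(405,212,447,245)),("scene",s,(390,198,415,220))):
    for lo in (150,190,215):
        b=blobs(im,(3,60,lo),(22,255,255),roi,8)
        for q in b:P(n,str(lo),q[0],q[1],onz(n,q[1],.036))
g=blobs(t,(50,60,170),(75,200,255),(365,215,400,245),8);P("green",[(q[0][4],q[1],onz("top",q[1],.036).round(4)) for q in g] and [onz("top",q[1],.036) for q in g])
lips=[(307.3,225.3),(295.4,239.9),(314.7,241.8),(302.8,256.4)]
L=np.array([onz("top",p,.017) for p in lips]);P("lips",L,"mean",L.mean(0),"yaw",np.degrees(np.arctan2(*(L[0]-L[3])[[1,0]])),"yaw2",np.degrees(np.arctan2(*(L[1]-L[2])[[1,0]]))-90)
P("white",onz("top",(305,241),.012))
P("tip top",onz("top",(304.2,242.0),.085),"tip tri",*tri((304.2,242.),(300+(513-419)/2.686,190+(469-358)/2.686)))
P("yellow tri",*tri((306.3,230.),(326.7,244.6)))
P("lens tri",*tri((248.1,137.2),(234.4,181.6)))
P("post top",onz("scene",(199.8,135.8),.288))
# dark ring ellipse in scene
h=cv2.cvtColor(s,cv2.COLOR_BGR2GRAY)[165:200,215:250];m=(h<60).astype(np.uint8)
cs=cv2.findContours(m,cv2.RETR_LIST,cv2.CHAIN_APPROX_NONE)[0]
for c in cs:
    if len(c)>=15: P("ell",np.array(cv2.fitEllipse(c)[0])+[215,165],cv2.fitEllipse(c)[1],[len(c)])
for w,uv in(("w1",(348,168)),("w2",(217,259))):P(w,onz("top",uv,.028))
P("box",onz("top",(382,153),.08)); P("bigcoil",onz("top",(429,266),.05))
np.set_printoptions(linewidth=200);print(h.tolist() if 0 else "")
E
```

```text
top 150 [13, 10, 16, 15, 128] [425.3, 229.1] [0.5047, -0.3051, 0.036]
top 190 [13, 10, 15, 15, 108] [425.3, 229.1] [0.5047, -0.3051, 0.036]
top 215 [14, 10, 14, 15, 99] [425.4, 229.2] [0.5044, -0.3054, 0.036]
scene 150 [7, 3, 13, 6, 43] [403.2, 203.7] [0.5078, -0.3073, 0.036]
scene 190 [7, 3, 13, 6, 41] [403.2, 203.8] [0.5073, -0.3067, 0.036]
scene 215 [7, 4, 13, 5, 32] [403.2, 204.0] [0.5064, -0.3056, 0.036]
green [[0.4965, -0.1867, 0.036]]
lips [[0.5072, 0.0178, 0.017], [0.4658, 0.0496, 0.017], [0.4621, -0.0042, 0.017], [0.421, 0.0275, 0.017]] mean [0.464, 0.0227, 0.017] yaw -6.4431 yaw2 -3.9752
white [0.4636, 0.023, 0.012]
tip top [0.4596, 0.0221, 0.085] tip tri [0.4603, 0.0229, 0.082] 0.0018
yellow tri [0.4944, 0.0207, 0.027] 0.0024
lens tri [0.7053, 0.1603, 0.182] 0.0044
post top [0.812, 0.1878, 0.288]
ell [233.7293, 181.3085] [8.9659, 12.8195] [31]
ell [138.4092, 155.4176] [44.681, 172.0804] [64]
w1 [0.6708, -0.092, 0.028]
w2 [0.4075, 0.2616, 0.028]
box [0.7028, -0.1787, 0.08]
bigcoil [0.4061, -0.3103, 0.05]
```

```bash
cat >> h.py <<'E'
from scipy.spatial.transform import Rotation as Ro
def st():
    s=r.get_state();R=Ro.from_euler('xyz',s["eef_rot"],degrees=True).as_matrix()
    print("t",round(s["time_s"],2),"tcp",s["tcp_pos"].round(4),"x",R[:,0].round(3),"jaw",R[:,1].round(3),"F",s["contact_force"].round(1),"w",round(s["gripper_width"],4),"j",s["joints"].round(1));return s,R
E
python3 -c "from h import *;st()"
```

```text
t 0.1 tcp [0.174  0.6518 0.2257] x [-0.    -0.001 -1.   ] jaw [-0.258 -0.966  0.001] F [-0.5 -0.5 -0.8] w 0.0878 j [ 91.6  20.6   0.6  -0.  -70.1 -16.5]
```

>>> carry_out --pt "26 -42 5 0 0 0 100" --pt "52 -84 10 0 0 0.1 100" --pt "78 -126 15 0 0 0.18 100" --pt "104 -168 20 0 0 0.18 100" --pt "130 -210 25 0 0 0.18 100"

```text
time_s: 0.6
tcp_pos: [0.3046, 0.4401, 0.2515]
eef_rot: [72.5, 90.0, -112.1]
contact_force: [1.0, -0.1, 1.0]
gripper_width: 0.088
```

>>> carry_out --pt "26 -42 0 0 0 0 100" --pt "52 -84 0 0 0 0 100" --pt "78 -126 0 0 0 0 100" --pt "104 -168 0 0 0 0 100" --pt "130 -210 0 0 0 0 100"

```text
time_s: 1.1
tcp_pos: [0.4345, 0.2302, 0.2516]
eef_rot: [-92.9, 90.0, 82.5]
contact_force: [1.2, 0.9, 0.7]
gripper_width: 0.0874
```

>>> carry_out --pt "10 -48 0 0 0 0 100" --pt "20 -96 0 0 0 0 100" --pt "30 -144 0 0 0 0 100" --pt "40 -192 0 0 0 0 100" --pt "50 -240 0 0 0 0 100"

```text
time_s: 1.6
tcp_pos: [0.4838, -0.0098, 0.2516]
eef_rot: [-129.9, 90.0, 45.5]
contact_force: [1.0, 0.4, 0.2]
gripper_width: 0.0877
```

>>> carry_out --pt "4 -48 -10 0 0 0 100" --pt "8 -96 -20 0 0 0 100" --pt "12 -144 -40 0 0 0 100" --pt "16 -192 -65 0 0 0 100" --pt "20 -240 -90 0 0 0 100"

```text
time_s: 2.1
tcp_pos: [0.503, -0.2403, 0.1657]
eef_rot: [-169.9, 90.0, 5.5]
contact_force: [2.4, 0.7, -0.4]
gripper_width: 0.0876
```

>>> carry_out --pt "1 -30 -30 0 0 0 100" --pt "2 -57 -60 0 0 0 100" --pt "2 -57 -80 0 0 0 100" --pt "2 -57 -80 0 0 0 100"

```text
time_s: 2.5
tcp_pos: [0.5025, -0.2955, 0.0828]
eef_rot: [-12.2, 89.6, 163.0]
contact_force: [0.2, 0.1, 0.2]
gripper_width: 0.0877
```

```bash
python3 - <<'E'
from h import *
st()
s=r.capture("scene");t=r.capture("top")
z=lambda im,x,y,w,h,f:cv2.resize(im[y:y+h,x:x+w],None,fx=f,fy=f,interpolation=cv2.INTER_CUBIC)
cv2.imwrite("pics/c2.png",np.hstack([z(s,350,150,110,100,4),z(t,380,190,88,100,4)]))
E
```

```text
t 2.5 tcp [ 0.5025 -0.2955  0.0828] x [-0.007  0.002 -1.   ] jaw [-0.083 -0.997 -0.001] F [0.2 0.1 0.2] w 0.0877 j [-11.3  19.8 -21.2  -0.1 -49.4  96.6]
```

View pics/c2.png

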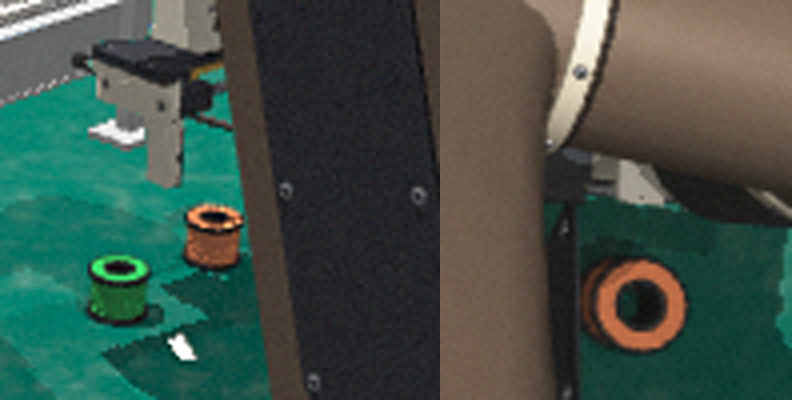

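The view shows the coil still upright and untouched at scene crop (213,235), i.e. scene (403,209), with the +y finger above and behind it. I'll check the settled pose and the projections next.

```bash
python3 - <<'E'
from h import *
s,R=st()
for d in(.05,-.05):print(proj("scene",s["tcp_pos"]+R[:,1]*d).round(1))
print(proj("scene",(.5055,-.306,.036)).round(1))
E
```

```text
t 2.6 tcp [ 0.5051 -0.2954  0.0866] x [-0.001 -0.    -1.   ] jaw [-0.081 -0.997  0.   ] F [-0.  -0.7 -0.3] w 0.0877 j [-11.2  19.5 -21.    0.  -49.5  96.5]
[413.9 186.1]
[390.7 194.2]
[403.5 204.1]
```

>>> carry_out --pt "0 -11 0 0 0 0 100" --pt "0 -11 -35 0 0 0 100" --pt "0 -11 -70 0 0 0 100" --pt "0 -11 -78 0 0 0 100" --pt "0 -11 -78 0 0 0 100"

```text
time_s: 3.1
tcp_pos: [0.5053, -0.3063, 0.0086]
eef_rot: [3.4, 89.9, 178.8]
contact_force: [0.4, 0.0, 0.0]
gripper_width: 0.0877
```

>>> carry_out --pt "0 0 0 0 0 0 60" --pt "0 0 0 0 0 0 40" --pt "0 0 0 0 0 0 40" --pt "0 0 0 0 0 0 40" --pt "0 0 0 0 0 0 40" --squeeze 15

```text
time_s: 3.6
tcp_pos: [0.5055, -0.3065, 0.009]
eef_rot: [170.2, 90.0, -14.5]
contact_force: [-0.9, -0.5, -0.2]
gripper_width: 0.0532
```

>>> carry_out --pt "0 0 0 0 0 0 30" --pt "0 0 0 0 0 0 30" --pt "0 0 0 0 0 0 30" --pt "0 0 0 0 0 0 30" --pt "0 0 0 0 0 0 30"

```text
time_s: 4.1
tcp_pos: [0.5054, -0.3064, 0.0087]
eef_rot: [151.8, 90.0, -32.8]
contact_force: [-0.5, 1.4, 5.2]
gripper_width: 0.0462
```

>>> carry_out --pt "0 0 20 0 0 0 30" --pt "0 0 50 0 0 0 30" --pt "0 0 90 0 0 0 30" --pt "0 0 131 0 0 0 30" --pt "0 0 131 0 0 0 30"

```text
time_s: 4.6
tcp_pos: [0.5084, -0.3077, 0.1452]
eef_rot: [163.3, 89.5, -21.3]
contact_force: [0.8, 0.2, -1.3]
gripper_width: 0.0463
```

>>> carry_out --pt "-6 30 0 0 0 0 30" --pt "-12 78 0 0 0 0 30" --pt "-18 126 0 0 0 0 30" --pt "-24 174 0 0 0 0 30" --pt "-30 220 0 0 0 0 30"

```text
time_s: 5.1
tcp_pos: [0.4743, -0.0847, 0.1388]
eef_rot: [-11.9, 90.0, 163.4]
contact_force: [1.7, 0.5, -0.5]
gripper_width: 0.046
```

>>> carry_out --pt "-8 40 0 0 0 0 30" --pt "-15 85 0 0 0 0 30" --pt "-15 109 0 0 0 0 30" --pt "-15 109 0 0 0 0 30" --pt "-15 109 0 0 0 0 30"

```text
time_s: 5.6
tcp_pos: [0.4599, 0.023, 0.139]
eef_rot: [16.3, 90.0, -168.3]
contact_force: [-0.2, -0.6, -1.5]
gripper_width: 0.0461
```

```bash
python3 - <<'E'
from h import *
st()
s=r.capture("scene");cv2.imwrite("pics/s3.png",s);t=r.capture("top");cv2.imwrite("pics/t3.png",t)
z=lambda im,x,y,w,h,f:cv2.resize(im[y:y+h,x:x+w],None,fx=f,fy=f,interpolation=cv2.INTER_CUBIC)
cv2.imwrite("pics/c3.png",z(s,290,170,90,110,5))
E
```

```text
t 5.6 tcp [0.4599 0.023  0.139 ] x [-0.001 -0.    -1.   ] jaw [-0.079 -0.997  0.   ] F [-0.2 -0.6 -1.5] w 0.0461 j [ 27.5   4.8 -32.5  -0.  -52.7  58. ]
```

View pics/c3.png

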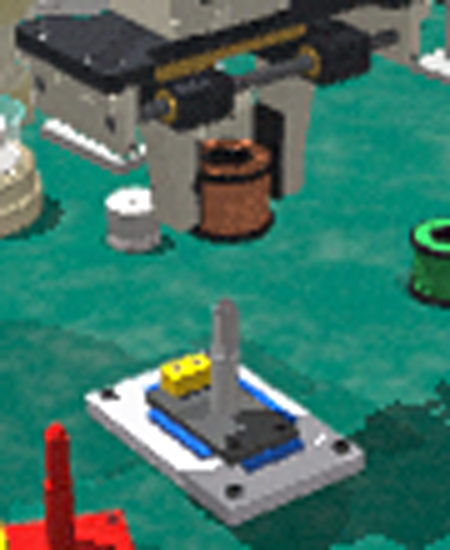

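The coil is held upright above the core. Coil centre is at about scene (337,208), core tip at about (335,230), so I'll quantify the lateral and depth offset.

```bash
python3 - <<'E'
from h import *
s=cv2.imread("pics/s3.png");t=cv2.imread("pics/t3.png")
for z in(.148,.13,.10,.086,.075,.06):print(z,proj("scene",(.4599,.023,z)).round(2))
print("coil",blobs(s,(3,80,40),(20,255,255),(325,195,350,220),20))
h=cv2.cvtColor(s,cv2.COLOR_BGR2HSV)
for y in (232,235,238,241,244,247):
    print(y,[(x,int(h[y,x,1]),int(h[y,x,2])) for x in range(329,343)])
for y in range(226,233):print(y,h[y,334:338,1].tolist(),h[y,334:338,2].tolist())
for y in (206,208,210,212,214):print(y,[(x,int(h[y,x,0]),int(h[y,x,1]),int(h[y,x,2])) for x in list(range(326,333))+list(range(341,348))])
E
```

```text
0.148 [335.46 207.85]
0.13 [335.45 214.4 ]
0.1 [335.43 225.11]
0.086 [335.42 230.02]
0.075 [335.42 233.83]
0.06 [335.41 238.98]
coil [([5, 3, 14, 7, 64], [336.5, 201.0]), ([5, 10, 14, 12, 145], [336.5, 210.8])]
232 [(329, 223, 136), (330, 255, 133), (331, 255, 135), (332, 108, 135), (333, 7, 103), (334, 8, 100), (335, 2, 109), (336, 19, 108), (337, 32, 112), (338, 185, 139), (339, 213, 139), (340, 194, 137), (341, 180, 139), (342, 178, 143)]
235 [(329, 176, 148), (330, 184, 143), (331, 190, 145), (332, 95, 134), (333, 9, 137), (334, 7, 104), (335, 7, 104), (336, 19, 110), (337, 39, 119), (338, 128, 151), (339, 129, 152), (340, 154, 142), (341, 175, 140), (342, 184, 140)]
238 [(329, 157, 120), (330, 169, 121), (331, 166, 120), (332, 66, 128), (333, 11, 136), (334, 10, 107), (335, 8, 102), (336, 14, 107), (337, 35, 109), (338, 177, 117), (339, 180, 122), (340, 204, 115), (341, 212, 136), (342, 220, 138)]
241 [(329, 189, 255), (330, 226, 255), (331, 127, 169), (332, 12, 149), (333, 5, 162), (334, 8, 153), (335, 0, 108), (336, 8, 133), (337, 32, 127), (338, 163, 117), (339, 191, 115), (3
[... 1540 characters left out ...]
(342, 8, 144, 119), (343, 16, 108, 123), (344, 83, 163, 156), (345, 85, 170, 120), (346, 84, 207, 142), (347, 84, 213, 141)]
212 [(326, 21, 29, 124), (327, 18, 34, 126), (328, 20, 25, 124), (329, 20, 29, 105), (330, 15, 96, 64), (331, 9, 162, 115), (332, 9, 160, 115), (341, 12, 155, 122), (342, 11, 157, 120), (343, 9, 152, 114), (344, 83, 126, 73), (345, 83, 198, 143), (346, 85, 215, 139), (347, 85, 225, 138)]
214 [(326, 18, 34, 128), (327, 21, 28, 129), (328, 24, 28, 129), (329, 30, 24, 97), (330, 8, 113, 72), (331, 9, 140, 122), (332, 11, 156, 121), (341, 8, 157, 122), (342, 10, 164, 112), (343, 7, 120, 49), (344, 89, 130, 47), (345, 84, 205, 142), (346, 85, 222, 141), (347, 86, 245, 134)]
```

```bash
python3 - <<'E'
from h import *
t0=cv2.imread("pics/top0.png");t3=cv2.imread("pics/t3.png")
z=lambda im,x,y,w,h,f:cv2.resize(im[y:y+h,x:x+w],None,fx=f,fy=f,interpolation=cv2.INTER_NEAREST)
cv2.imwrite("pics/c4.png",np.hstack([z(t0,285,215,40,55,10),z(t3,265,190,80,110,5)]))
E
```

```text
(no output)
```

View pics/c4.png

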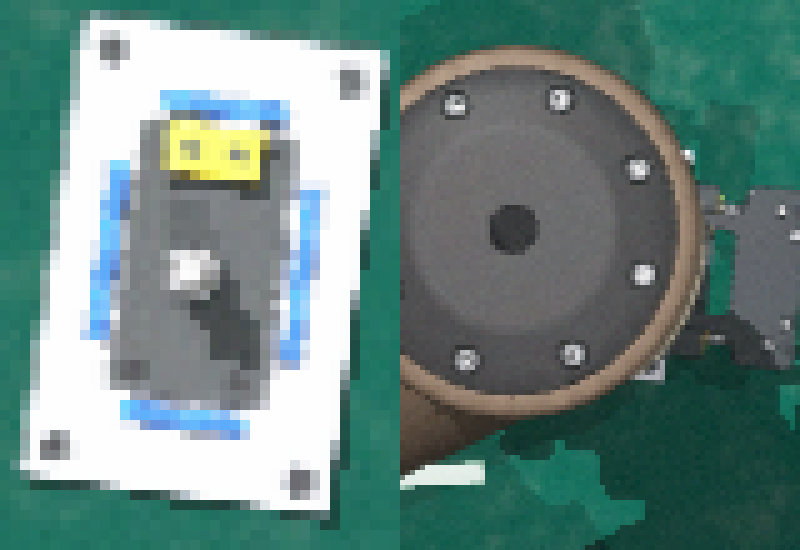

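>>> carry_out --pt "1 0.7 0 0 0 0 30" --pt "1 0.7 -18 0 0 0 30" --pt "1 0.7 -35 0 0 0 30" --pt "1 0.7 -35 0 0 0 30"

```text
time_s: 6.1
tcp_pos: [0.4598, 0.0219, 0.1026]
eef_rot: [24.8, 89.8, -159.9]
contact_force: [-0.2, 0.0, -1.4]
gripper_width: 0.046
```

```bash
python3 - <<'E'
from h import *
st()
s=r.capture("scene");cv2.imwrite("pics/s5.png",s)
cv2.imwrite("pics/c5.png",cv2.resize(s[195:265,310:365],None,fx=8,fy=8,interpolation=cv2.INTER_CUBIC))
E
```

```text
t 6.1 tcp [0.4598 0.0219 0.1026] x [-0.004 -0.001 -1.   ] jaw [-0.083 -0.997  0.002] F [-0.2  0.  -1.4] w 0.046 j [ 27.3   7.6 -35.1  -0.  -47.5  58. ]
```

View pics/c5.png

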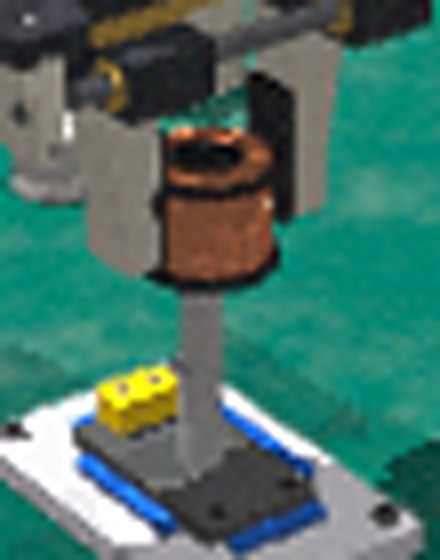

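```bash
python3 - <<'E'
from h import *
st()
s=r.capture("scene");h=cv2.cvtColor(s,cv2.COLOR_BGR2HSV);st()
print(proj("scene",r.get_state()["tcp_pos"]).round(2))
for y in range(210,240,2):
    print(y,"S",h[y,326:350,1].tolist(),"V",h[y,326:350,2].tolist())
E
```

```text
t 6.15 tcp [0.4606 0.0222 0.1038] x [-0.002 -0.001 -1.   ] jaw [-0.082 -0.997  0.001] F [ 0.7  0.2 -0.7] w 0.0461 j [ 27.3   7.5 -35.   -0.  -47.6  58. ]
t 6.2 tcp [0.4613 0.0226 0.1046] x [-0.001 -0.001 -1.   ] jaw [-0.082 -0.997  0.001] F [ 0.8 -0.1 -1.2] w 0.0461 j [ 27.4   7.5 -35.    0.  -47.6  57.9]
[335.15 223.25]
210 S [21, 27, 34, 92, 177, 150, 42, 67, 67, 67, 96, 79, 64, 118, 97, 8, 64, 21, 48, 77, 20, 32, 30, 30] V [85, 131, 134, 136, 150, 119, 128, 164, 88, 84, 80, 77, 111, 123, 95, 34, 24, 24, 32, 20, 77, 126, 129, 129]
212 S [28, 31, 33, 18, 118, 156, 131, 78, 26, 36, 53, 62, 112, 147, 152, 144, 145, 85, 61, 43, 28, 30, 30, 33] V [126, 132, 132, 83, 69, 111, 66, 46, 40, 42, 43, 37, 32, 80, 109, 119, 111, 45, 25, 24, 73, 126, 126, 131]
214 S [26, 27, 23, 18, 7, 31, 61, 77, 106, 38, 39, 77, 55, 20, 146, 158, 149, 157, 39, 19, 28, 33, 30, 41] V [127, 124, 131, 84, 38, 25, 25, 20, 24, 20, 26, 20, 23, 25, 133, 113, 115, 86, 26, 27, 72, 130, 128, 132]
216 S [29, 24, 31, 12, 99, 145, 152, 149, 146, 149, 154, 132, 143, 153, 153, 151, 108, 31, 53, 64, 30, 28, 28, 39] V [122, 125
[... 2021 characters left out ...]
, 253, 126, 10, 2, 10, 19, 43, 143, 143, 163, 188, 187, 161, 160, 160, 183, 180, 197, 191] V [145, 153, 147, 139, 139, 138, 121, 105, 103, 104, 110, 120, 152, 152, 141, 140, 139, 141, 148, 140, 141, 140, 140, 143]
236 S [207, 215, 198, 200, 203, 227, 108, 10, 17, 14, 12, 25, 144, 156, 160, 159, 169, 200, 224, 221, 246, 227, 242, 226] V [138, 139, 139, 139, 137, 138, 125, 105, 108, 106, 108, 113, 122, 139, 143, 143, 139, 139, 139, 137, 135, 137, 133, 134]
238 S [182, 187, 169, 167, 165, 176, 74, 7, 10, 5, 14, 26, 165, 187, 184, 226, 244, 213, 204, 189, 179, 192, 199, 192] V [140, 142, 142, 139, 145, 142, 114, 106, 105, 103, 113, 107, 122, 120, 122, 114, 135, 140, 136, 139, 141, 142, 140, 138]
```

Lateral alignment is now within about 1 mm: bore at column 335.0, shaft at 334.75. I'll lower it slowly and watch the force.

>>> carry_out --pt "0 0 0 0 0 0 30" --pt "0 0 -6 0 0 0 30" --pt "0 0 -12 0 0 0 30" --pt "0 0 -18 0 0 0 30" --pt "0 0 -18 0 0 0 30"

```text
time_s: 6.7
tcp_pos: [0.4606, 0.0231, 0.0855]
eef_rot: [25.7, 89.9, -158.9]
contact_force: [-0.3, 0.3, -1.5]
gripper_width: 0.0459
```

>>> carry_out --pt "0 0 -5 0 0 0 30" --pt "0 0 -10 0 0 0 30" --pt "0 0 -15 0 0 0 30" --pt "0 0 -20 0 0 0 30" --pt "0 0 -20 0 0 0 30"

```text
time_s: 7.2
tcp_pos: [0.4608, 0.0231, 0.0657]
eef_rot: [27.5, 89.9, -157.1]
contact_force: [-0.3, -0.2, -1.6]
gripper_width: 0.0461
```

>>> carry_out --pt "0 0 -5 0 0 0 30" --pt "0 0 -10 0 0 0 30" --pt "0 0 -15 0 0 0 30" --pt "0 0 -20 0 0 0 30" --pt "0 0 -20 0 0 0 30"

```text
time_s: 7.7
tcp_pos: [0.4608, 0.0231, 0.0457]
eef_rot: [28.2, 89.9, -156.5]
contact_force: [-0.4, -1.0, -1.5]
gripper_width: 0.046
```

>>> carry_out --pt "0 0 -4 0 0 0 30" --pt "0 0 -8 0 0 0 30" --pt "0 0 -12 0 0 0 30" --pt "0 0 -15 0 0 0 30" --pt "0 0 -15 0 0 0 30"

```text
time_s: 8.2
tcp_pos: [0.461, 0.0232, 0.031]
eef_rot: [27.6, 90.0, -157.0]
contact_force: [0.0, -0.4, 0.1]
gripper_width: 0.0461
```

>>> carry_out --pt "0 0 -1 0 0 0 30" --pt "0 0 -2 0 0 0 30" --pt "0 0 -2 0 0 0 75" --pt "0 0 -2 0 0 0 75" --pt "0 0 -2 0 0 0 75"

```text
time_s: 8.7
tcp_pos: [0.4615, 0.0234, 0.0297]
eef_rot: [-154.7, 90.0, 20.7]
contact_force: [-1.2, -0.0, -0.7]
gripper_width: 0.0629
```

>>> carry_out --pt "0 0 0 0 0 0 75" --pt "0 0 0 0 0 0 75" --pt "0 0 0 0 0 0 75" --pt "0 0 0 0 0 0 75"

```text
time_s: 9.1
tcp_pos: [0.4613, 0.0233, 0.0295]
eef_rot: [-142.3, 90.0, 33.1]
contact_force: [-0.1, 0.8, 0.4]
gripper_width: 0.0658
```

```bash
python3 - <<'E'
from h import *
s=r.capture("scene");cv2.imwrite("pics/s6.png",s);st()
cv2.imwrite("pics/c6.png",cv2.resize(s[205:265,305:370],None,fx=8,fy=8,interpolation=cv2.INTER_CUBIC))
E
```

```text
t 9.15 tcp [0.4613 0.0233 0.0295] x [ 0.  0. -1.] jaw [-0.081 -0.997 -0.   ] F [-0.2 -0.1  0.7] w 0.0659 j [ 27.4  14.1 -39.8   0.  -36.1  57.9]
```

View pics/c6.png

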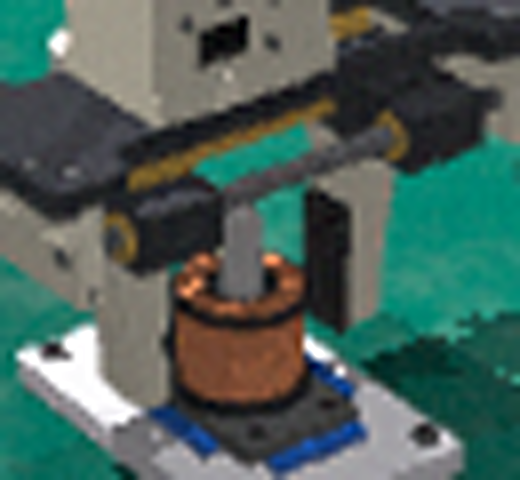

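The coil is seated flat on the base plate, with the square end standing through the ring at crop (242,250) and the fingers open. I'll raise the fingers and grip the square end.

>>> carry_out --pt "0 0 10 0 0 0 75" --pt "0 0 20 0 0 0 75" --pt "0 0 29.5 0 0 0 75" --pt "0 0 29.5 0 0 0 75" --pt "0 0 29.5 0 0 0 40" --squeeze 35

```text
time_s: 9.65
tcp_pos: [0.4615, 0.0235, 0.0595]
eef_rot: [-145.2, 89.9, 30.2]
contact_force: [0.5, 0.0, 0.3]
gripper_width: 0.0615
```

>>> carry_out --pt "0 0 0 0 0 0 30" --pt "0 0 0 0 0 0 20" --pt "0 0 0 0 0 0 10" --pt "0 0 0 0 0 0 0" --pt "0 0 0 0 0 0 0"

```text
time_s: 10.15
tcp_pos: [0.4612, 0.0233, 0.0588]
eef_rot: [29.1, 90.0, -155.6]
contact_force: [-0.2, 0.1, 0.0]
gripper_width: 0.0235
```

>>> carry_out --pt "0 0 0 0 0 0 0" --pt "0 0 0 0 0 0 0" --pt "0 0 0 0 0 0 0" --pt "0 0 0 0 0 0 0" --pt "0 0 0 0 0 0 0"

```text
time_s: 10.65
tcp_pos: [0.4612, 0.0233, 0.0589]
eef_rot: [-1.0, 90.0, 174.4]
contact_force: [0.5, 0.3, -2.2]
gripper_width: 0.0096
```

>>> carry_out --pt "0 0 5 0 0 0 0" --pt "0 0 15 0 0 0 0" --pt "0 0 30 0 0 0 0" --pt "0 0 50 0 0 0 0" --pt "0 0 70 0 0 0 0"

```text
time_s: 11.15
tcp_pos: [0.4609, 0.0231, 0.1302]
eef_rot: [20.5, 90.0, -164.2]
contact_force: [-0.0, 0.5, -3.5]
gripper_width: 0.0099
```

>>> carry_out --pt "0 0 20 0 0 0.1 0" --pt "0 0 40 0 0 0.2 0" --pt "0 0 60 0 0 0.3 0" --pt "0 0 74 0 0 0.32 0" --pt "0 0 74 0 0 0.32 0"

```text
time_s: 11.65
tcp_pos: [0.4622, 0.0236, 0.2055]
eef_rot: [-172.1, 89.8, 21.6]
contact_force: [0.1, -0.7, -3.7]
gripper_width: 0.0097
```

```bash
python3 - <<'E'
from h import *
st();s=r.capture("scene");cv2.imwrite("pics/s7.png",s)
s0=cv2.imread("pics/scene0.png");t0=cv2.imread("pics/top0.png")
z=lambda im,x,y,w,h,f:cv2.resize(im[y:y+h,x:x+w],None,fx=f,fy=f,interpolation=cv2.INTER_NEAREST)
a=z(s0,180,125,70,120,5);b=z(t0,215,60,62,95,6)[:570]
c=np.zeros((600,800,3),np.uint8);c[:600,:350]=a;c[:570,350:722]=b;cv2.imwrite("pics/c7.png",c)
E
```

```text
t 11.65 tcp [0.4622 0.0236 0.2055] x [ 0.004  0.002 -1.   ] jaw [ 0.237 -0.971 -0.001] F [ 0.1 -0.7 -3.7] w 0.0097 j [ 27.4   0.9 -27.    0.  -61.9  76.3]
```

View pics/c7.png

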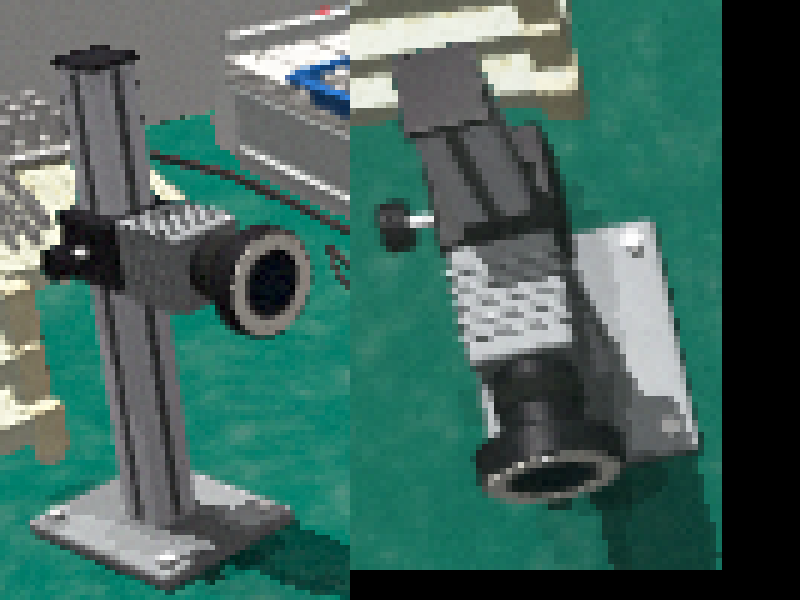

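View pics/s7.png

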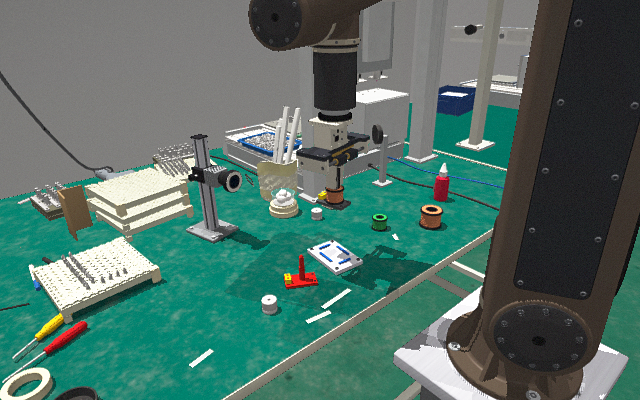

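Shown: the assembly is held with the coil on it, at scene (335,195). Lens glass centre is at scene (233.5,181.1) / top (248.2,138.7), post cap at scene (198.5,136.1) / top (230.3,75.3), and the foot's right edge in the top view runs (264.5,96.5)–(272.5,133.7).

```bash
python3 - <<'E'
from h import *
L,e=tri((248.2,138.7),(233.5,181.1));print("lens",L.round(4),round(e,4))
Pt,e=tri((230.3,75.3),(198.5,136.1));print("post",Pt.round(4),round(e,4),onz("top",(230.3,75.3),.288).round(4),onz("scene",(198.5,136.1),.288).round(4))
a,b=onz("top",(272.5,133.7),.01),onz("top",(264.5,96.5),.01);print("foot",a.round(3),b.round(3),np.linalg.norm(a-b).round(3),"yaw",np.degrees(np.arctan2(*(b-a)[[1,0]])).round(1))
d=(Pt-L)[:2];print("dist",np.linalg.norm(d).round(4),"yaw",np.degrees(np.arctan2(d[1],d[0])).round(1))
for y in(14,12):
    u=np.array([np.cos(np.radians(y)),np.sin(np.radians(y))]);print(y,"view",(L[:2]-.11*u).round(4))
s,R=st();print("core yaw now",np.degrees(np.arctan2(R[0,1],-R[1,1])).round(1))
E
```

```text
lens [0.7026 0.1616 0.1839] 0.0005
post [0.8152 0.1884 0.286 ] 0.0035 [0.813  0.1863 0.288 ] [0.8118 0.1917 0.288 ]
foot [0.77  0.127 0.01 ] [0.882 0.156 0.01 ] 0.116 yaw 14.2
dist 0.1157 yaw 13.4
14 view [0.5959 0.135 ]
12 view [0.595  0.1387]
t 11.7 tcp [0.4615 0.0235 0.204 ] x [ 0.002  0.001 -1.   ] jaw [ 0.236 -0.972 -0.001] F [-0.6  0.3 -2.8] w 0.0095 j [ 27.4   1.  -27.1  -0.  -61.8  76.2]
core yaw now 13.7
```

>>> carry_out --pt "20 16 1 0 0 0 0" --pt "45 37 2 0 0 0 0" --pt "70 58 2 0 0 0 0" --pt "95 79 2 0 0 0 0" --pt "115 96 2 0 0 0 0"

```text
time_s: 12.2
tcp_pos: [0.5767, 0.1201, 0.2034]
eef_rot: [7.6, 89.9, -158.7]
contact_force: [-0.0, 0.1, -3.0]
gripper_width: 0.0094
```

>>> carry_out --pt "12 10 0 0 0 0 0" --pt "19 16 0 0 0 0 0" --pt "19 16 0 0 0 0 0" --pt "19 16 0 0 0 0 0" --pt "19 16 0 0 0 0 0"

```text
time_s: 12.7
tcp_pos: [0.5945, 0.1346, 0.205]
eef_rot: [-1.4, 90.0, -167.7]
contact_force: [0.8, -0.5, -3.1]
gripper_width: 0.0099
```

```bash
python3 - <<'E'
from h import *
st();s=r.capture("scene");st()
cv2.imwrite("pics/c8.png",cv2.resize(s[120:240,180:340],None,fx=5,fy=5,interpolation=cv2.INTER_CUBIC))
print("expected core_mid px",proj("scene",(.596,.1355,.184)).round(1))
print("orange",blobs(s,(3,80,40),(20,255,255),(230,140,330,230),10)); print("yellow",blobs(s,(20,120,80),(35,255,255),(230,140,330,230),5))
E
```

```text
t 12.7 tcp [0.5945 0.1346 0.205 ] x [-0. -0. -1.] jaw [ 0.236 -0.972 -0.   ] F [ 0.8 -0.5 -3.1] w 0.0099 j [ 31.1  15.3  -9.7  -0.  -65.   72.6]
t 12.75 tcp [0.5947 0.1347 0.2052] x [ 0.  0. -1.] jaw [ 0.236 -0.972 -0.   ] F [-0.1 -0.4 -2.9] w 0.0094 j [ 31.1  15.3  -9.7  -0.  -65.   72.6]
expected core_mid px [264.8 190.4]
orange [([26, 2, 26, 12, 68], [268.3, 147.9]), ([29, 17, 4, 5, 10], [260.9, 159.5]), ([28, 42, 16, 6, 38], [266.9, 185.1]), ([28, 47, 17, 13, 172], [265.9, 193.3])]
yellow [([27, 3, 23, 11, 41], [266.5, 148.5]), ([42, 10, 4, 3, 7], [273.4, 150.9]), ([27, 16, 6, 6, 13], [260.2, 158.1]), ([21, 47, 8, 10, 51], [254.4, 192.1])]
```

View pics/c8.png

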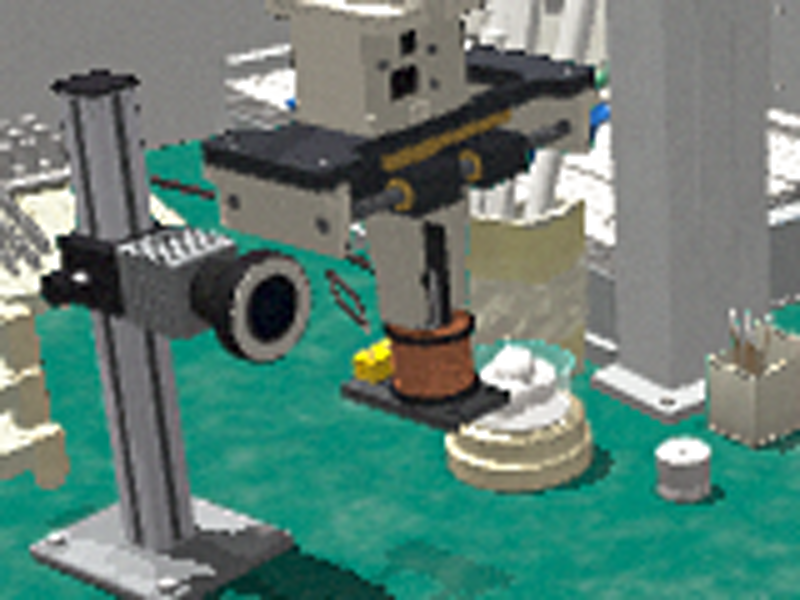

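The coil is seated on the plate and upright, with the yellow block towards the lens. The coil middle is at about (266.5,191) against the expected (264.8,190.4), which is about 4 mm. I'll let it settle and hand in.

>>> carry_out --pt "0 0 0 0 0 0 0" --pt "0 0 0 0 0 0 0" --pt "0 0 0 0 0 0 0" --pt "0 0 0 0 0 0 0"

```text
time_s: 13.15
tcp_pos: [0.5952, 0.1352, 0.2051]
eef_rot: [-149.2, 90.0, 44.5]
contact_force: [-0.4, -0.4, -3.5]
gripper_width: 0.0096
```

```bash
python3 - <<'E'
from h import *
s,_=st();print(abs(s["qd"]).max());print(r.close_job())
E
```

```text
t 13.15 tcp [0.5952 0.1352 0.2051] x [ 0.  0. -1.] jaw [ 0.237 -0.972 -0.   ] F [-0.4 -0.4 -3.5] w 0.0096 j [ 31.1  15.3  -9.6  -0.  -65.   72.6]
0.23936633431753954
the job is handed in; nothing more can be done
None
```

I slid the copper-wound coil over the core in the nest, lowered it onto the base plate and let go. I then picked the assembly up by the square end and held it in front of the inspection camera. The job was handed in at 13.15 s with the grip still on; no verdict was reported.

**Last checks**
- **Position:** the middle of the coil appeared about 4 mm from where the target point should appear in the scene picture (limit 20 mm). This uses one camera only, so depth along its line of sight rests on the arm's own position reading.
- **Facing the lens:** the jaws put the core at about 13.7° yaw. I measured the camera at 13.4° from lens to post and 14.2° from the edge of its foot.
- **At rest:** the tool was vertical, the joints moved at no more than 0.24°/s, and the fingers held the core at 9.6 mm with a steady load of about 3.5 N.
- **Seating:** the pictures after release and at the end both show the coil flat on the base plate.

**Disagreements and what I did not check**
- My first reading of the held coil was about 4 mm off, because the left finger hid part of it. I corrected this from the bore and flange edge before inserting, and the coil went on without resistance.
- I did not measure the bystanders' positions at the end. The pictures and force readings showed no sign of contact with them.

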